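# Sort the fixture pins off the sloping rack

### The arm

A 6-joint arm with a two-finger parallel gripper is mounted at the origin on the work surface. World frame = base frame: x ahead of the robot, y to its left, z up, the work surface at z = 0. Lengths are in m, angles in rad, forces in N, time in s.
With the tool pointing down it reaches from about 0.3 to 0.85 m from the base axis. Payload 5.4 kg.
Tool frame: the origin (TCP) lies midway between the tips of the shut fingers; the grasp point (between the pads) lies 19 mm behind it; z points along the fingers, x is the direction in which the jaws open and shut, and the axes are right-handed (so a half turn about z gives the same grasp; the last joint's range is limited). The gripper opens to 85 mm and grips with 20 to 120 N. Pads are 22 mm wide; open, the fingers measure 114 mm over their backs; the gripper's body (76 mm by 85 mm) begins 54 mm behind the grasp point. The pads swing forward as they close: fully open they stand 13 mm farther back than shut.
Start: joints at [0.962, 0.158, 1.597, -0, 1.386, -0.21], TCP at [0.223, 0.53, 0.231] pointing down, gripper open.
Joint ranges: [-2.91, 2.91], [-0.94, 2.29], [0.18, 2.7], [-1.29, 4.43], [0.17, 2.64], [-3, 3]. Speed limits (rad/s): [2.57, 2.57, 3.14, 3.14, 3.14, 3.14].

### API

Orientations are given as [roll, pitch, yaw] about the fixed x, y, z axes, in that order (R = Rz(yaw) Ry(pitch) Rx(roll)).
In Python, from cell import r gives the robot as it stands. The module is installed in compiled form; this text tells all that it offers.
- The arm moves only by the tool move_arm, never from a script. Its argument "rows" is a list of rows, each a list of 2 entries, a list of its own where there are three numbers: the shift along the tool's x, y, z in mm, then the turn, a rotation vector about the tool's x, y, z in degrees. In form: [[[tx, ty, tz], [ax, ay, az]], ...]. A call has 1 to 10 rows; each row is the pose to reach, as a shift and turn from the pose commanded when the call began, along the tool's axes at that moment; what a row does not reach only later rows make up. A row lasts 1/12 s, in which the tool goes at most 41.7 mm and 7.16 degrees, less where a joint would pass 70% of its speed; a pose out of reach is approached as far as the arm can. A call with a gripper value outside its range is refused whole. "hand" is the opening, from 0 (shut) to 1 (fully open), set as the call begins (left out, the last holds). The fingers move at their own pace and stop on an object; the grip force is fixed at half the most. Time passes only in rows, so rows that repeat a pose let the fingers close. It gives the time, the measured TCP pose, the force and the opening at its end, in the units of the state.
- r.get_obs(): the state, without advancing time (a new reading comes with each control period).
- r.capture(name): name is "side" or "top" or "wrist"; returns a dict with "pixels" (400x640x3 uint8, red, green, blue), "fovy" (degrees; the focal length in pixels is half the picture's height over the tangent of half this angle, whatever the lens; pixels are square), "cx", "cy" (the principal point, pixels), "world_from_camera" (4x4, takes a point from camera to world coordinates). Camera axes: x right, y up, looking along -z (the intrinsics and any distortion apply to the point x, -y, -z); pixel columns grow to the right and rows downward; lengths in m; the calibration is good to about 2 mm. A picture is of the moment at which its call begins. There is no depth.
- r.sign_off(): hands the job in, once; it reports no verdict.
Trained networks look in a picture, given as the dict that the camera call returned (one of the last four; its "shot" number tells which), for a name from the list of things; names that differ only in an ending like _2 or _b are one class to them, and where a whole thing is asked for, a point or a joint stands for the part that bears it (a point fixed in the world has none). Each returns a list of dicts, best first, with "conf" (0 to 1); they miss things now and then, are a little off and sometimes report something else, mostly with a low value. They report only what shows in the picture. A call takes as long as a camera call. They do not tell look-alikes from the thing itself.
- r.cut_out(picture, target): "mask" (400x640 bool, what is visible of it) and "pixel" ([column, row] in pixels, amid what is visible of it).
- r.landmark_of(picture, target): "pixel" ([column, row] in pixels: a listed point, or the origin of a listed thing).
The state is a dict: "t": time; "q": joint angles; "qvel": joint speeds; "joint_efforts": joint torques, N m; "tool_pos": TCP position; "ee_rot": TCP orientation; "contact_force": force on the tool from outside, world axes, zero at the start; "torque": the same for the moment, N m; "opening": finger opening in m.
Only numpy, scipy, OpenCV 4.12 (cv2) and the standard library are available. Lean on these libraries where they do the work, as an engineer would, in place of code of your own. Each camera call takes 0.05 s, during which the arm holds its last target. There are 200 camera calls.

### The job

The welding job is over: take the four steel fixture pins out of the sloping rack and sort them by the shape of their heads. Stand the two round-headed pins foot down in the round tin (they may lean on its rim) and put the two square-headed pins in the rectangular bin, setting each one down inside rather than dropping it from a height. Leave the tin and the bin standing, and do not disturb the other things on the table.

Things in the scene. Friction and masses are not known exactly. Their poses are not given: they have to be found in the camera images.
- rack: Fixed metal rack, 300 mm wide (its y). A sloping aluminium block has a row of four square sockets, 20 x 20 mm, 75 mm deep, 56 mm apart along the rack's y, leaning 35 degrees from vertical with their mouths towards the rack's -x (the robot's side). The block reaches 98 mm high. Origin: underside centre on the table; z up.
- rack_handle (a point): Middle of the rack's carrying handle: a fixed horizontal bar along the rack's y, 12 mm thick (18 mm rubber grip over the middle 120 mm), 300 mm long, on a bent post at each end. It passes above the pins' heads, in the way of a gripper coming straight down.
- round_pin_1: Loose plain steel fixture pin, 125 mm long, 0.16 kg: round shank, 16 mm diameter, 95 mm long, then a round (26 mm diameter, 30 mm long) head. Starts in a socket, leaning 35 degrees; its head and 20 mm of shank stand out. Origin: centre of the shank's foot; z along the pin to the head.
- round_pin_1_mid (a point): Point on that pin's axis 62.5 mm from its foot (half its length).
- round_pin_2: Loose plain steel fixture pin, 125 mm long, 0.16 kg: round shank, 16 mm diameter, 95 mm long, then a round (26 mm diameter, 30 mm long) head. Starts in a socket, leaning 35 degrees; its head and 20 mm of shank stand out. Origin: centre of the shank's foot; z along the pin to the head.
- round_pin_2_mid (a point): Point on that pin's axis 62.5 mm from its foot (half its length).
- square_pin_1: Loose plain steel fixture pin, 125 mm long, 0.16 kg: round shank, 16 mm diameter, 95 mm long, then a square (30 x 30 mm, 30 mm long) head. Starts in a socket, leaning 35 degrees; its head and 20 mm of shank stand out. Origin: centre of the shank's foot; z along the pin to the head; x and y are square to the head's sides, y along the rack's y at the start.
- square_pin_1_mid (a point): Point on that pin's axis 62.5 mm from its foot (half its length).
- square_pin_2: Loose plain steel fixture pin, 125 mm long, 0.16 kg: round shank, 16 mm diameter, 95 mm long, then a square (30 x 30 mm, 30 mm long) head. Starts in a socket, leaning 35 degrees; its head and 20 mm of shank stand out. Origin: centre of the shank's foot; z along the pin to the head; x and y are square to the head's sides, y along the rack's y at the start.
- square_pin_2_mid (a point): Point on that pin's axis 62.5 mm from its foot (half its length).
- tin: Loose open round aluminium tin, 106 mm outer and 100 mm inner diameter, 85 mm tall, floor 4 mm thick, 0.45 kg, standing on the table, mouth up. Origin: underside centre; z up.
- bin: Loose open rectangular black plastic bin, 200 mm (its x) by 150 mm (its y), 55 mm tall, walls and floor 4 mm thick, 0.6 kg, on the table. Origin: underside centre; z up.
- screwdriver: Bystander: screwdriver about 200 mm long with a yellow handle, lying on the table along its x. Origin: underside.
- spray_can: Bystander: upright aluminium can, 60 mm diameter, 170 mm tall, beside the rack. Origin: underside centre.
- sample: Bystander: welded steel angle, 80 x 100 mm foot and a 70 mm upright, beside the rack. Origin: underside centre.
Things that resemble listed ones, but are neither listed nor needed, are in the scene too. What is shaped like the round_pin_2 but pink or purple is not meant. Leave any orange look-alike of the tin alone.

How it is judged:
By the outcome, as a careful person would: the job done as asked, in the order asked, and still so for the second after the job is handed in, with the robot touching nothing.
It also fails if it takes over 72 s, if anything falls off the work surface, if the arm or the gripper's body presses on something with over 40 N, if the wrist force passes 120 N, or if a joint passes its speed limit or range.

## Working session

There is one attempt and no reset: what is moved stays moved. The work goes in short steps, Python scripts to look and compute and a tool call to move; the robot and the scene stay as the last step left them, time stands still between calls to the robot, and variables do not carry over. Pictures are saved under pics/ and viewed, about 8 in all and at most 12, crops included, and the job is handed in when it is done.

Besides the shell and the picture viewer there is one more tool, called after "Call:" by a JSON object that holds its "op" and its "data", one argument or row to a line. move_arm: Moves the arm, as the interface text tells. Its arguments: {"type":"object","properties":{"rows":{"type":"array","items":{"type":"array"}},"hand":{"type":"number"}},"required":["rows"]}

```bash
mkdir -p pics
python3 - <<'E'
from cell import r
import cv2,numpy as np
o=r.get_obs();print(o)
for n in("side","top"):
    c=r.capture(n);cv2.imwrite(f"pics/{n}0.png",c["pixels"][:,:,::-1])
    print(n,{k:v for k,v in c.items() if k!="pixels"})
    for t in("round_pin_1","square_pin_1","tin","bin","rack","rack_handle"):
        print(t,[(np.round(d["pixel"]).tolist(),round(d["conf"],2)) for d in r.landmark_of(c,t)])
E
```

```text
{'t': 0.0, 'q': array([ 9.61908515e-01,  1.59016875e-01,  1.59822663e+00, -9.74206677e-07,
        1.38618984e+00, -2.10091832e-01]), 'qvel': array([-1.01428224e-03,  7.98764104e-05,  5.86944140e-04,  4.10607217e-04,
        4.67733515e-04,  1.66650976e-03]), 'joint_efforts': array([-1.56477374e-03, -3.95986462e+01, -3.31435525e+01, -3.50883874e-04,
        8.23855691e-03, -1.87636402e-06]), 'tool_pos': array([0.22294718, 0.5293766 , 0.23033777]), 'ee_rot': array([-3.14120971e+00,  1.80041455e-03,  1.17200087e+00]), 'contact_force': array([ 0.39665268, -0.22213411,  0.5508634 ]), 'torque': array([-0.03586487, -0.03497791,  0.06735545]), 'opening': 0.08517931259094624}
side {'fovy': 42.881985669810184, 'cx': 312.1337693880316, 'cy': 202.63074635887918, 'world_from_camera': array([[ 0.96200285,  0.21006321, -0.17442468,  0.40018637],
       [-0.27275498,  0.71019562, -0.64901996, -0.74522439],
       [-0.01245957,  0.67193424,  0.740506  ,  1.03512083],
       [ 0.        ,  0.        ,  0.        ,  1.        ]]), 'shot': 1}
round_pin_1 [([400.0, 272.0], 0.92), ([397.0, 223.0], 0.82)]
[... 191 characters left out ...]
2563, 'cx': 326.03851064863096, 'cy': 201.04661625518594, 'world_from_camera': array([[ 0.00767623,  0.99286211, -0.11902058,  0.44627769],
       [-0.99993437,  0.00660913, -0.00935777, -0.02268187],
       [-0.00850435,  0.11908461,  0.99284769,  1.28239895],
       [ 0.        ,  0.        ,  0.        ,  1.        ]]), 'shot': 2}
round_pin_1 [([318.0, 120.0], 0.65), ([326.0, 176.0], 0.51), ([369.0, 138.0], 0.5), ([342.0, 177.0], 0.49)]
square_pin_1 [([280.0, 177.0], 0.53), ([305.0, 178.0], 0.45)]
tin [([439.0, 264.0], 0.8), ([444.0, 202.0], 0.77)]
bin [([220.0, 252.0], 0.95)]
rack [([318.0, 178.0], 0.85), ([441.0, 261.0], 0.18)]
rack_handle [([315.0, 182.0], 0.59), ([284.0, 186.0], 0.5)]
```

Run:
```python
import cv2
t=cv2.imread("pics/top0.png");s=cv2.imread("pics/side0.png")
cv2.imwrite("pics/topc.png",cv2.resize(t[60:340,150:510],None,fx=2.1,fy=2.1,interpolation=2))
```

```text
(no output)
```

View pics/side0.png

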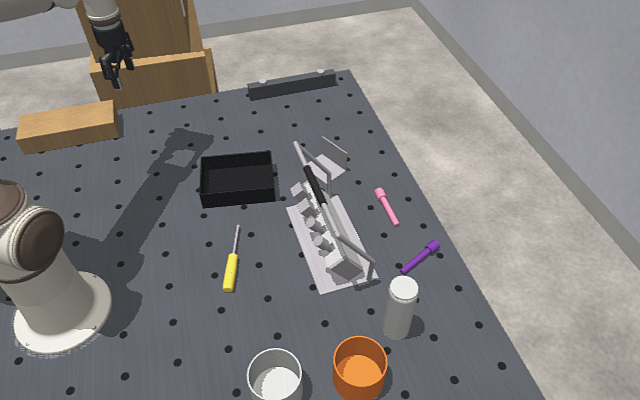

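View pics/topc.png

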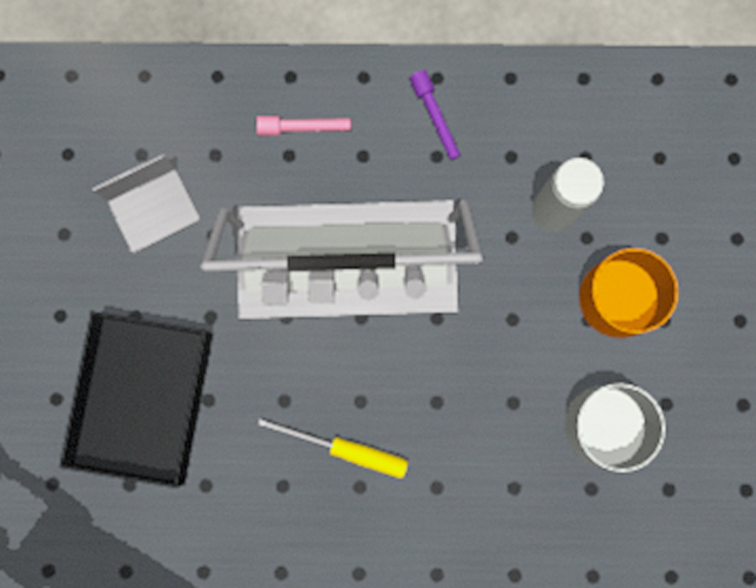

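Top view (2.1x crop): squares at crop (277,287) and (321,287), rounds at (368,285) and (414,283). The handle runs from (204,267) to (480,259), the aluminium tin's rim centre is (623,427), and the bin's corners are about (95,310), (210,330), (185,485) and (62,465).

```bash
cat > h.py <<'E'
import numpy as np,cv2
def ray(c,p):
    f=200/np.tan(np.radians(c["fovy"])/2);M=c["world_from_camera"]
    d=M[:3,:3]@np.array([(p[0]-c["cx"])/f,-(p[1]-c["cy"])/f,-1]);return M[:3,3],d/np.linalg.norm(d)
def onz(c,p,z):
    o,d=ray(c,p);return o+d*(z-o[2])/d[2]
def proj(c,X):
    f=200/np.tan(np.radians(c["fovy"])/2);M=c["world_from_camera"]
    q=M[:3,:3].T@(np.array(X)-M[:3,3]);return np.array([c["cx"]-f*q[0]/q[2],c["cy"]+f*q[1]/q[2]])
def tri(c1,p1,c2,p2):
    (a,d),(b,e)=ray(c1,p1),ray(c2,p2)
    s=np.linalg.lstsq(np.c_[d,-e],b-a,rcond=None)[0]
    x,y=a+s[0]*d,b+s[1]*e;return (x+y)/2,np.linalg.norm(x-y)
E
python3 - <<'E'
from cell import r
from h import *
c=r.capture("top");F=lambda x,y:(150+x/2.1,60+y/2.1)
np.set_printoptions(precision=4,suppress=True)
for n,p,z in [("tinrim",(623,427),.085),("b1",(95,310),.055),("b2",(210,330),.055),("b3",(185,485),.055),("b4",(62,465),.055),("plateFL",(240,318),.0),("plateFR",(457,312),0),("h1",(204,267),.17),("h2",(480,259),.17),("h1",(204,267),.2),("h2",(480,259),.2),("s1",(277,287),.1),("s2",(321,287),.1),("r1",(368,285),.1),("r2",(414,283),.1)]:
    print(n,onz(c,F(*p),z))
s=cv2.imread("pics/side0.png");cv2.imwrite("pics/sidec.png",cv2.resize(s[130:310,270:400],None,fx=4,fy=4,interpolation=2)[:600])
E
```

```text
tinrim [ 0.4314 -0.3213  0.085 ]
b1 [0.5734 0.3384 0.055 ]
b2 [0.5489 0.1911 0.055 ]
b3 [0.3552 0.217  0.055 ]
b4 [0.3785 0.3716 0.055 ]
plateFL [0.5697 0.1613 0.    ]
plateFR [ 0.5797 -0.1265  0.    ]
h1 [0.6124 0.18   0.17  ]
h2 [ 0.6238 -0.1395  0.17  ]
h1 [0.6079 0.1746 0.2   ]
h2 [ 0.619  -0.1363  0.2   ]
s1 [0.5986 0.1023 0.1   ]
s2 [0.599  0.0483 0.1   ]
r1 [ 0.6018 -0.0094  0.1   ]
r2 [ 0.6047 -0.0658  0.1   ]
```

View pics/sidec.png

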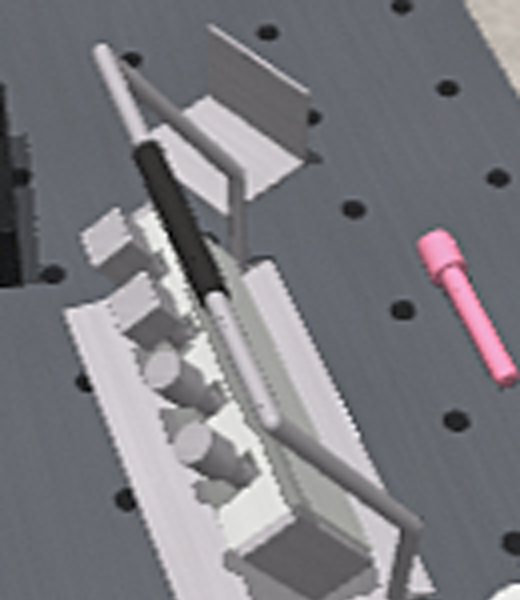

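Run:
```python
from cell import r
from h import *
np.set_printoptions(precision=4,suppress=True)
c=r.capture("top");s=r.capture("side");F=lambda x,y:(150+x/2.1,60+y/2.1);G=lambda x,y:(270+x/4,130+y/4)
for n,a,b in [("h1",(204,267),(100,48)),("h2",(480,259),(270,418)),("g1",(288,263),(147,147)),("g2",(395,261),(218,297)),("r1cap",(368,290),(163,372)),("r2cap",(414,289),(193,445)),("s1cap",(277,293),(100,238)),("s2cap",(321,292),(130,305))]:
    print(n,*tri(c,F(*a),s,G(*b)))
for t in("round_pin_1_mid","square_pin_1_mid","round_pin_1","tin","bin"):
  for k in(c,s): print(t,[(np.round(d["pixel"],1).tolist(),round(d["conf"],2)) for d in r.landmark_of(k,t)][:5])
```

```text
h1 [0.6055 0.1706 0.2212] 0.0014019527647944287
h2 [ 0.6158 -0.1338  0.2249] 0.0015229968665542864
g1 [0.6099 0.0777 0.2226] 0.0004818811560089608
g2 [ 0.6153 -0.0406  0.2173] 0.0036804467457671876
r1cap [ 0.5929 -0.0098  0.1269] 0.001321534876758505
r2cap [ 0.5948 -0.065   0.1253] 0.001573626718934203
s1cap [0.5857 0.0988 0.1334] 0.002924022424414068
s2cap [0.5893 0.0467 0.1262] 0.0006057568238806321
round_pin_1_mid [([283.0, 177.5], 0.67), ([346.9, 182.6], 0.63), ([303.8, 177.3], 0.45)]
round_pin_1_mid [([332.1, 247.0], 0.55)]
square_pin_1_mid []
square_pin_1_mid [([316.2, 215.8], 0.68)]
round_pin_1 [([315.6, 117.0], 0.87), ([366.9, 136.0], 0.74), ([341.7, 174.2], 0.66), ([326.8, 179.3], 0.43)]
round_pin_1 [([403.2, 270.2], 0.93), ([395.8, 222.8], 0.84)]
tin [([442.1, 205.0], 0.69), ([441.5, 260.7], 0.63)]
tin [([276.9, 391.1], 0.85), ([360.5, 380.3], 0.65)]
bin [([218.8, 249.5], 0.68)]
bin [([239.0, 187.8], 0.92)]
```

```bash
cat >> h.py <<'E'
from scipy.spatial.transform import Rotation as Ro
def pose(yaw,tilt):  # tool x along rack-like y (yaw deg), z tilted forward by tilt from down
    a,t=np.radians(yaw),np.radians(tilt);f=np.array([np.cos(a),np.sin(a),0]);x=np.array([-np.sin(a),np.cos(a),0])
    z=np.sin(t)*f-np.cos(t)*np.array([0,0,1]);return np.c_[x,np.cross(z,x),z]
def cur(r):
    o=r.get_obs();return np.array(o["tool_pos"]),Ro.from_euler("xyz",o["ee_rot"]).as_matrix()
def step(p0,R0,p1,R1,n=""):  # p1 = TCP target
    v=Ro.from_matrix(R0.T@R1).as_rotvec(degrees=True);d=R0.T@(np.array(p1)-p0)*1e3
    print(n,"shift",np.round(d,1).tolist(),"turn",np.round(v,2).tolist(),"rows>=",round(max(np.linalg.norm(d)/41.7,np.linalg.norm(v)/7.16),1))
E
python3 - <<'E'
from cell import r
from h import *
np.set_printoptions(precision=4,suppress=True)
w=r.capture("wrist");p,R=cur(r);M=w["world_from_camera"]
print("cam in tool",R.T@(M[:3,3]-p),"axes\n",R.T@M[:3,:3],w["fovy"])
ax=np.array([-np.sin(.61087),0,np.cos(.61087)])
for n,c in (("mid",(.592,.0,.127)),):
    R1=pose(2,35);step(p,R,np.array(c)+.13*ax+R1[:,2]*.019,R1,n)
E
```

```text
cam in tool [-0.0003 -0.0675 -0.1418] axes
 [[ 1.     -0.0004  0.0003]
 [-0.0003 -0.963  -0.2694]
 [ 0.0004  0.2694 -0.963 ]] 69.73416969480614
mid shift [-369.5, 486.7, 13.3] turn [-34.44, 7.59, -24.07] rows>= 14.7
```

Call:
{"op": "move_arm", "data": {
  "rows": [
    [[-369, 487, 13], [-34.4, 7.6, -24]],
    [[-369, 487, 13], [-34.4, 7.6, -24]],
    [[-369, 487, 13], [-34.4, 7.6, -24]],
    [[-369, 487, 13], [-34.4, 7.6, -24]],
    [[-369, 487, 13], [-34.4, 7.6, -24]],
    [[-369, 487, 13], [-34.4, 7.6, -24]],
    [[-369, 487, 13], [-34.4, 7.6, -24]],
    [[-369, 487, 13], [-34.4, 7.6, -24]],
    [[-369, 487, 13], [-34.4, 7.6, -24]],
    [[-369, 487, 13], [-34.4, 7.6, -24]]
  ],
  "hand": 0.5
}}

```text
t: 2.23
tool_pos: [0.4301, 0.1712, 0.223]
ee_rot: [2.529, -0.001, 1.605]
contact_force: [0.3, 0.4, 0.3]
opening: 0.0428
```

Run:
```python
from cell import r
from h import *
p,R=cur(r);ax=np.array([-np.sin(.61087),0,np.cos(.61087)])
print(r.get_obs());R1=pose(2,35);step(p,R,np.array((.592,.0,.127))+.13*ax+R1[:,2]*.019,R1)
```

```text
{'t': 2.2333, 'q': array([ 0.16831064, -0.61854249,  2.3683217 , -0.10745528,  0.78646178,
       -1.38466138]), 'qvel': array([-1.610659  , -0.19311396,  0.1218909 ,  1.25499531, -0.17653869,
       -2.17925985]), 'joint_efforts': array([  8.51219147, -11.68977767, -34.93366599,  -1.73002169,
        -1.99546829,   2.30487742]), 'tool_pos': array([0.43006261, 0.17117671, 0.22298398]), 'ee_rot': array([ 2.52921704e+00, -8.55436010e-04,  1.60543006e+00]), 'contact_force': array([0.25679357, 0.40191283, 0.33929504]), 'torque': array([-0.01776291,  0.25785159, -0.01038483]), 'opening': 0.042813733941860534}
 shift [-174.1, 72.7, 57.1] turn [0.09, -0.03, -0.04] rows>= 4.7
```

Call:
{"op": "move_arm", "data": {
  "rows": [
    [[-165, 69, 54], [0, 0, 0]],
    [[-165, 69, 54], [0, 0, 0]],
    [[-165, 69, 54], [0, 0, 0]],
    [[-165, 69, 54], [0, 0, 0]],
    [[-165, 69, 54], [0, 0, 0]],
    [[-165, 69, 54], [0, 0, 0]]
  ]
}}

```text
t: 2.73
tool_pos: [0.5243, 0.0062, 0.2183]
ee_rot: [2.531, 0.0, 1.598]
contact_force: [-0.2, 0.7, -0.2]
opening: 0.0427
```

Run:
```python
from cell import r
from h import *
np.set_printoptions(precision=4,suppress=True)
w=r.capture("wrist");cv2.imwrite("pics/w1.png",w["pixels"][:,:,::-1]);np.save("pics/w1.npy",w,allow_pickle=True)
print(r.get_obs()["tool_pos"],r.get_obs()["ee_rot"],r.get_obs()["q"])
for n,c in dict(r1=(.5929,-.0098,.1265),r2=(.5948,-.065,.1255),s1=(.5875,.101,.1265),s2=(.589,.0467,.1262)).items(): print(n,proj(w,c))
```

```text
[0.5231 0.0084 0.2176] [ 2.5323 -0.001   1.6004] [-0.3427 -0.4335  2.2651  0.3088  0.758  -2.1079]
r1 [303.7517 199.5274]
r2 [244.3478 198.9131]
s1 [424.2844 197.9909]
s2 [365.155  197.7019]
```

View pics/w1.png

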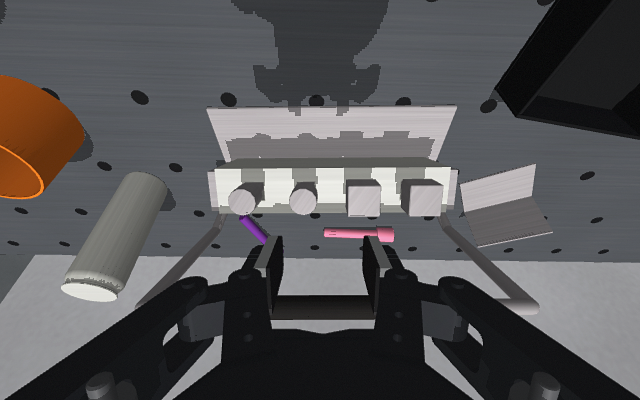

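The wrist view shows cap faces at r2 (241,202), r1 (303,201), s2 (365,200) and s1 (424,200). That is within 3 px of my triangulation, and the rack handle lies on the tool's +y side.

Run:
```python
from cell import r
from h import *
p,R=cur(r);R1=pose(2,35);c=np.array((.597,-.067,.126));z=R1[:,2]
step(p,R,c-.05*z,R1,"pre");step(p,R,c+.032*z,R1,"grasp")
step(p,R,c-.09*z,R1,"out")
```

```text
pre shift [-77.8, 6.3, 66.0] turn [-0.09, 0.13, -0.28] rows>= 2.5
grasp shift [-77.6, 6.4, 148.0] turn [-0.09, 0.13, -0.28] rows>= 4.0
out shift [-77.8, 6.2, 26.0] turn [-0.09, 0.13, -0.28] rows>= 2.0
```

Call:
{"op": "move_arm", "data": {
  "rows": [
    [[-39, 6, 26], [0, 0, 0]],
    [[-78, 6, 40], [0, 0, 0]],
    [[-78, 6, 66], [0, 0, 0]],
    [[-78, 6, 66], [0, 0, 0]],
    [[-78, 6, 66], [0, 0, 0]]
  ]
}}

```text
t: 3.2
tool_pos: [0.5667, -0.0642, 0.1646]
ee_rot: [2.536, -0.004, 1.606]
contact_force: [0.2, -0.2, 1.0]
opening: 0.0426
```

Run:
```python
from cell import r
from h import *
w=r.capture("wrist");cv2.imwrite("pics/w2.png",w["pixels"][:,:,::-1])
p,R=cur(r);R1=pose(2,35);c=np.array((.597,-.067,.126));z=R1[:,2]
print(r.get_obs()["tool_pos"],r.get_obs()["ee_rot"],proj(w,c));step(p,R,c+.032*z,R1,"grasp")
```

```text
[ 0.56736528 -0.06405622  0.16640991] [ 2.53325022e+00 -1.87063137e-03  1.60661303e+00] [317.62904303 223.91818738]
grasp shift [-4.1, 1.2, 82.0] turn [-0.14, -0.12, -0.02] rows>= 2.0
```

View pics/w2.png

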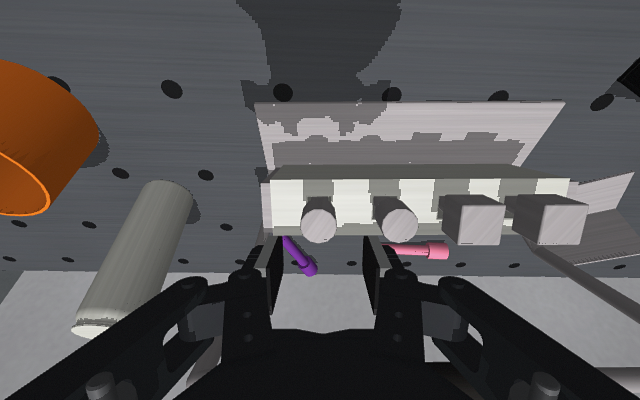

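The picture shows the r2 cap at (319,225), where the projection puts it (318,224). I'll go in, grip, and pull along the pin axis.

Call:
{"op": "move_arm", "data": {
  "rows": [
    [[-3, 1, 20], [0, 0, 0]],
    [[-3, 1, 40], [0, 0, 0]],
    [[-3, 1, 62], [0, 0, 0]],
    [[-3, 1, 82], [0, 0, 0]],
    [[-3, 1, 82], [0, 0, 0]]
  ]
}}

```text
t: 3.67
tool_pos: [0.6155, -0.0644, 0.0989]
ee_rot: [2.534, -0.002, 1.608]
contact_force: [-0.9, -0.7, -0.3]
opening: 0.0423
```

Call:
{"op": "move_arm", "data": {
  "rows": [
    [[0, 0, 0], [0, 0, 0]],
    [[0, 0, 0], [0, 0, 0]],
    [[0, 0, 0], [0, 0, 0]],
    [[0, 0, 0], [0, 0, 0]],
    [[0, 0, 0], [0, 0, 0]]
  ],
  "hand": 0
}}

```text
t: 4.08
tool_pos: [0.6162, -0.0667, 0.1021]
ee_rot: [2.53, -0.001, 1.606]
contact_force: [-7.3, 2.9, 8.7]
opening: 0.025
```

Call:
{"op": "move_arm", "data": {
  "rows": [
    [[0, 0, -10], [0, 0, 0]],
    [[0, 0, -30], [0, 0, 0]],
    [[0, 0, -50], [0, 0, 0]],
    [[0, 0, -75], [0, 0, 0]],
    [[0, 0, -100], [0, 0, 0]],
    [[0, 0, -120], [0, 0, 0]],
    [[0, 0, -120], [0, 0, 0]]
  ]
}}

```text
t: 4.67
tool_pos: [0.5476, -0.0705, 0.2031]
ee_rot: [2.526, 0.004, 1.604]
contact_force: [0.4, -0.2, -1.1]
opening: 0.0247
```

Run:
```python
from cell import r
from h import *
np.set_printoptions(precision=4,suppress=True)
t=r.capture("top");s=r.capture("side");o=r.get_obs();print(o["tool_pos"],o["opening"],o["contact_force"],o["q"])
for c,k in((t,"top"),(s,"side")):
  for d in r.cut_out(c,"tin"):
    m=d["mask"].astype(np.uint8);y,x=np.nonzero(m);print(k,"tin",d["conf"],d["pixel"],x.min(),x.max(),y.min(),y.max(),c["pixels"][m>0].mean(0))
cv2.imwrite("pics/m1.png",np.hstack([cv2.resize(t["pixels"][150:330,250:510],None,fx=1.5,fy=1.5),cv2.resize(s["pixels"][130:400,200:430],None,fx=1.6,fy=1.6)[:270]])[:,:,::-1])
```

```text
[ 0.5472 -0.0698  0.1993] 0.024463203775860646 [-0.1329  0.1668 -2.5073] [-0.5217 -0.2994  2.2083  0.4594  0.7493 -2.3883]
top tin 0.77 [445.8, 202.0] 426 472 179 220 [191.0437 122.0039   5.6199]
top tin 0.57 [444.8, 262.9] 420 466 243 284 [181.3171 184.4843 178.843 ]
top tin 0.39 [320.5, 192.7] 322 328 190 201 [170.5541 168.7432 169.0811]
top tin 0.16 [302.8, 197.8] 297 310 189 205 [176.9055 175.6716 175.5124]
side tin 0.79 [276.7, 376.0] 247 302 348 399 [167.5142 168.1332 165.9163]
side tin 0.59 [364.4, 369.9] 333 387 336 399 [175.7307 103.0862  49.6074]
```

View pics/m1.png

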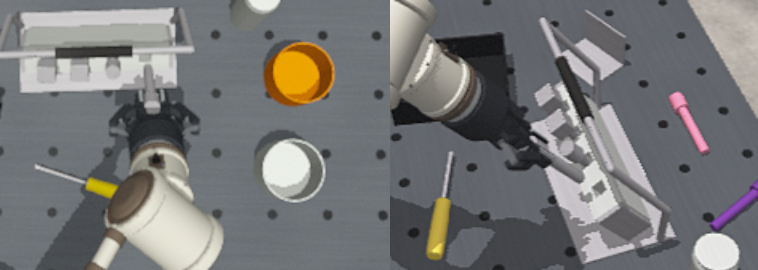

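Run:
```python
from cell import r
from h import *
s=r.capture("side");print(proj(s,(.4314,-.320,.085)),proj(s,(.4314,-.320,.0)))
p,R=cur(r);R1=pose(-36,0)
step(p,R,(.449,-.333,.225),R1,"over")
```

```text
[273.81370334 373.18168217] [276.6300247 390.6937096]
over shift [-260.4, -71.2, -84.3] turn [33.47, -11.63, 36.72] rows>= 7.1
```

Call:
{"op": "move_arm", "data": {
  "rows": [
    [[-260, -71, -84], [33.5, -11.6, 36.7]],
    [[-260, -71, -84], [33.5, -11.6, 36.7]],
    [[-260, -71, -84], [33.5, -11.6, 36.7]],
    [[-260, -71, -84], [33.5, -11.6, 36.7]],
    [[-260, -71, -84], [33.5, -11.6, 36.7]],
    [[-260, -71, -84], [33.5, -11.6, 36.7]],
    [[-260, -71, -84], [33.5, -11.6, 36.7]],
    [[-260, -71, -84], [33.5, -11.6, 36.7]],
    [[-260, -71, -84], [33.5, -11.6, 36.7]],
    [[-260, -71, -84], [33.5, -11.6, 36.7]]
  ]
}}

```text
t: 5.75
tool_pos: [0.45, -0.332, 0.2248]
ee_rot: [3.141, -0.002, 0.944]
contact_force: [0.0, -0.0, -2.9]
opening: 0.0249
```

Run:
```python
from cell import r
from h import *
w=r.capture("wrist");cv2.imwrite("pics/w3.png",w["pixels"][:,:,::-1])
o=r.get_obs();print(o["t"],o["tool_pos"],o["ee_rot"],o["contact_force"],o["opening"],o["q"])
p,R=cur(r);step(p,R,(.449,-.333,.225),pose(-36,0))
```

```text
5.8 [ 0.44985404 -0.33151977  0.22516298] [ 3.14107201e+00 -2.04016716e-03  9.44827105e-01] [ 0.06676151  0.05368778 -1.1524106 ] 0.024862147606133957 [-0.85251699  0.12091032  1.65077818  0.0021482   1.36985551 -1.79777228]
 shift [-1.7, 0.2, 0.2] turn [0.03, -0.12, 0.13] rows>= 0.0
```

View pics/w3.png

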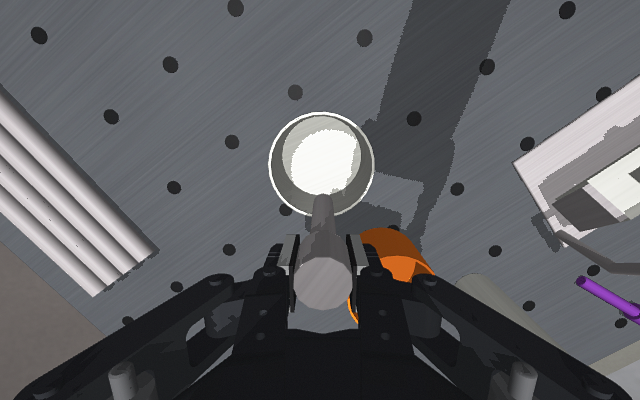

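The wrist view shows the pin straight in the grip. The tin's rim is centred at (321,163), and the orange look-alike is behind on the right.

Run:
```python
from cell import r
from h import *
w=r.capture("wrist");t=onz(w,(321.5,164),.085);print(t)
p,R=cur(r);step(p,R,t*[1,1,0]+np.array([.0178,-.0129,.100]),pose(-36,0))
```

```text
[ 0.4291674  -0.31766296  0.085     ]
 shift [-1.2, -3.0, 125.7] turn [0.07, -0.09, 0.14] rows>= 3.0
```

Call:
{"op": "move_arm", "data": {
  "rows": [
    [[-1, -3, 35], [0, 0, 0]],
    [[-1, -3, 70], [0, 0, 0]],
    [[-1, -3, 100], [0, 0, 0]],
    [[-1, -3, 115], [0, 0, 0]],
    [[-1, -3, 120], [0, 0, 0]],
    [[-1, -3, 123], [0, 0, 0]],
    [[-1, -3, 123], [0, 0, 0]]
  ]
}}

```text
t: 6.43
tool_pos: [0.4474, -0.3318, 0.1043]
ee_rot: [3.138, -0.0, 0.944]
contact_force: [0.1, 0.6, -2.0]
opening: 0.0246
```

Call:
{"op": "move_arm", "data": {
  "rows": [
    [[0, 0, 1], [0, 0, 0]],
    [[0, 0, 2], [0, 0, 0]],
    [[0, 0, 3], [0, 0, 0]],
    [[0, 0, 3], [0, 0, 0]]
  ]
}}

```text
t: 6.77
tool_pos: [0.4472, -0.3324, 0.1012]
ee_rot: [3.138, -0.0, 0.943]
contact_force: [-0.5, -0.4, -2.1]
opening: 0.0248
```

Call:
{"op": "move_arm", "data": {
  "rows": [
    [[0, 0, 1], [0, 0, 0]],
    [[0, 0, 2], [0, 0, 0]],
    [[0, 0, 3], [0, 0, 0]],
    [[0, 0, 3], [0, 0, 0]]
  ]
}}

```text
t: 7.1
tool_pos: [0.4468, -0.3319, 0.0972]
ee_rot: [3.14, -0.001, 0.943]
contact_force: [-0.6, -0.6, -1.9]
opening: 0.0245
```

Call:
{"op": "move_arm", "data": {
  "rows": [
    [[0, 0, 1], [0, 0, 0]],
    [[0, 0, 1], [0, 0, 0]],
    [[0, 0, 1], [0, 0, 0]]
  ]
}}

```text
t: 7.35
tool_pos: [0.4469, -0.332, 0.0964]
ee_rot: [3.14, -0.001, 0.943]
contact_force: [-0.2, 0.3, -1.9]
opening: 0.0243
```

Call:
{"op": "move_arm", "data": {
  "rows": [
    [[0, 0, 1], [0, 0, 0]],
    [[0, 0, 2], [0, 0, 0]],
    [[0, 0, 2], [0, 0, 0]]
  ]
}}

```text
t: 7.6
tool_pos: [0.4468, -0.3319, 0.0943]
ee_rot: [3.14, -0.001, 0.943]
contact_force: [-0.2, 0.7, -2.9]
opening: 0.0248
```

Call:
{"op": "move_arm", "data": {
  "rows": [
    [[0, 0, 1], [0, 0, 0]],
    [[0, 0, 2], [0, 0, 0]],
    [[0, 0, 2], [0, 0, 0]]
  ]
}}

```text
t: 7.85
tool_pos: [0.4468, -0.3319, 0.0923]
ee_rot: [3.14, -0.001, 0.943]
contact_force: [-0.3, 0.2, -2.3]
opening: 0.0246
```

Call:
{"op": "move_arm", "data": {
  "rows": [
    [[0, 0, 1], [0, 0, 0]],
    [[0, 0, 2], [0, 0, 0]],
    [[0, 0, 2], [0, 0, 0]]
  ]
}}

```text
t: 8.1
tool_pos: [0.4475, -0.3325, 0.0916]
ee_rot: [3.138, -0.0, 0.943]
contact_force: [-1.2, 1.2, 4.4]
opening: 0.0243
```

Call:
{"op": "move_arm", "data": {
  "rows": [
    [[0, 0, 1], [0, 0, 0]],
    [[0, 0, 2], [0, 0, 0]],
    [[0, 0, 2], [0, 0, 0]]
  ]
}}

```text
t: 8.35
tool_pos: [0.4482, -0.3332, 0.0915]
ee_rot: [3.136, -0.0, 0.943]
contact_force: [-2.3, 2.6, 14.1]
opening: 0.0247
```

Call:
{"op": "move_arm", "data": {
  "rows": [
    [[0, 0, -2], [0, 0, 0]],
    [[0, 0, -2], [0, 0, 0]]
  ]
}}

```text
t: 8.52
tool_pos: [0.4476, -0.3327, 0.0916]
ee_rot: [3.137, -0.0, 0.943]
contact_force: [-0.2, 0.8, 5.4]
opening: 0.0249
```

Call:
{"op": "move_arm", "data": {
  "rows": [
    [[0, 0, 0], [0, 0, 0]],
    [[0, 0, 0], [0, 0, 0]],
    [[0, 0, 0], [0, 0, 0]],
    [[0, 0, -10], [0, 0, 0]],
    [[0, 0, -30], [0, 0, 0]],
    [[0, 0, -60], [0, 0, 0]],
    [[0, 0, -95], [0, 0, 0]],
    [[0, 0, -130], [0, 0, 0]],
    [[0, 0, -130], [0, 0, 0]]
  ],
  "hand": 0.5
}}

```text
t: 9.27
tool_pos: [0.4496, -0.3352, 0.2297]
ee_rot: [3.125, 0.003, 0.943]
contact_force: [1.2, -1.0, 1.6]
opening: 0.0424
```

Run:
```python
from cell import r
from h import *
w=r.capture("wrist");t=r.capture("top");cv2.imwrite("pics/m2.png",np.hstack([w["pixels"][:300,150:500],cv2.resize(t["pixels"][170:320,380:510],None,fx=2,fy=2)])[:,:,::-1])
p,R=cur(r);R1=pose(2,35);c=np.array((.595,-.011,.126));z=R1[:,2]
print(p);step(p,R,c-.07*z,R1,"pre");step(p,R,c+.030*z,R1)
```

```text
[ 0.44750287 -0.33288861  0.22302815]
pre shift [322.5, -101.6, 38.9] turn [-33.35, 11.74, -36.71] rows>= 8.2
 shift [357.8, -56.9, 121.1] turn [-33.35, 11.74, -36.71] rows>= 9.2
```

View pics/m2.png

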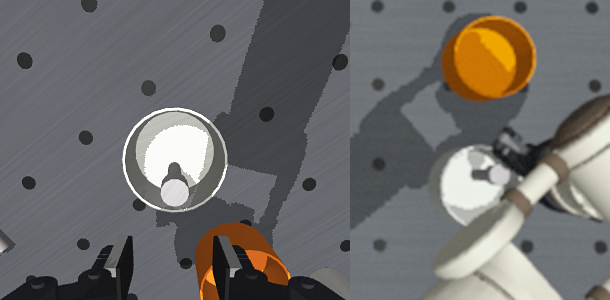

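The first pin stands upright in the tin. Next is round pin 1.

Call:
{"op": "move_arm", "data": {
  "rows": [
    [[322, -102, 39], [-33.3, 11.7, -36.7]],
    [[322, -102, 39], [-33.3, 11.7, -36.7]],
    [[322, -102, 39], [-33.3, 11.7, -36.7]],
    [[322, -102, 39], [-33.3, 11.7, -36.7]],
    [[322, -102, 39], [-33.3, 11.7, -36.7]],
    [[322, -102, 39], [-33.3, 11.7, -36.7]],
    [[322, -102, 39], [-33.3, 11.7, -36.7]],
    [[322, -102, 39], [-33.3, 11.7, -36.7]],
    [[322, -102, 39], [-33.3, 11.7, -36.7]],
    [[322, -102, 39], [-33.3, 11.7, -36.7]]
  ]
}}

```text
t: 10.2
tool_pos: [0.5519, -0.0083, 0.1789]
ee_rot: [2.539, -0.005, 1.61]
contact_force: [0.6, -0.6, -0.5]
opening: 0.0428
```

Call:
{"op": "move_arm", "data": {
  "rows": [
    [[0, 0, 0], [0, 0, 0]],
    [[0, 0, 0], [0, 0, 0]]
  ]
}}

```text
t: 10.37
tool_pos: [0.5535, -0.0128, 0.1816]
ee_rot: [2.535, -0.003, 1.604]
contact_force: [-0.0, -0.5, 0.7]
opening: 0.0424
```

Run:
```python
from cell import r
from h import *
w=r.capture("wrist")
p,R=cur(r);R1=pose(2,35);c=np.array((.595,-.011,.126));z=R1[:,2]
print(p,r.get_obs()["t"],proj(w,c));step(p,R,c+.028*z,R1)
for d in r.cut_out(w,"round_pin_1"):
    y,x=np.nonzero(d["mask"]);print(d["conf"],d["pixel"],x.min(),x.max(),y.min(),y.max(),w["pixels"][d["mask"]].mean(0))
```

```text
[ 0.5536089  -0.01318849  0.18179398] 10.4167 [323.56692931 214.21360562]
 shift [0.7, 2.3, 97.5] turn [-0.21, -0.05, -0.22] rows>= 2.3
0.97 [326.8, 210.9] 308 340 190 231 [150.80956679 146.24548736 147.95487365]
0.76 [256.2, 236.8] 242 289 227 268 [ 94.85478548  45.54785479 122.30033003]
0.58 [392.0, 242.6] 335 411 237 253 [182.58954041 105.3977813  129.19968304]
```

Call:
{"op": "move_arm", "data": {
  "rows": [
    [[1, 2, 25], [0, 0, 0]],
    [[1, 2, 50], [0, 0, 0]],
    [[1, 2, 75], [0, 0, 0]],
    [[1, 2, 95], [0, 0, 0]],
    [[1, 2, 95], [0, 0, 0]]
  ]
}}

```text
t: 10.88
tool_pos: [0.6082, -0.0094, 0.1007]
ee_rot: [2.54, -0.005, 1.603]
contact_force: [-1.2, 1.0, -1.4]
opening: 0.0429
```

Call:
{"op": "move_arm", "data": {
  "rows": [
    [[0, 0, 0], [0, 0, 0]],
    [[0, 0, 0], [0, 0, 0]],
    [[0, 0, 0], [0, 0, 0]],
    [[0, 0, 0], [0, 0, 0]]
  ],
  "hand": 0
}}

```text
t: 11.22
tool_pos: [0.6092, -0.0087, 0.1059]
ee_rot: [2.533, -0.003, 1.605]
contact_force: [1.1, 0.1, -1.0]
opening: 0.0248
```

Call:
{"op": "move_arm", "data": {
  "rows": [
    [[0, 0, -10], [0, 0, 0]],
    [[0, 0, -30], [0, 0, 0]],
    [[0, 0, -50], [0, 0, 0]],
    [[0, 0, -75], [0, 0, 0]],
    [[0, 0, -100], [0, 0, 0]],
    [[0, 0, -120], [0, 0, 0]],
    [[0, 0, -120], [0, 0, 0]],
    [[0, 0, -120], [0, 0, 0]]
  ]
}}

```text
t: 11.88
tool_pos: [0.5411, -0.0114, 0.2049]
ee_rot: [2.531, -0.002, 1.605]
contact_force: [0.1, 0.3, -0.8]
opening: 0.0245
```

Run:
```python
from cell import r
from h import *
p,R=cur(r);o=r.get_obs();print(o["t"],p,o["opening"],o["contact_force"])
q=np.array([.4292-.0178,-.3177+.0129,.225]);R1=pose(-36,0)
step(p,R,q,R1,"over")
```

```text
11.8833 [ 0.54111519 -0.01140109  0.20488542] 0.02448731364353943 [ 0.12573448  0.30163321 -0.80551393]
over shift [-288.8, -102.6, -96.9] turn [33.65, -11.67, 36.72] rows>= 7.7
```

Call:
{"op": "move_arm", "data": {
  "rows": [
    [[-289, -103, -97], [33.6, -11.7, 36.7]],
    [[-289, -103, -97], [33.6, -11.7, 36.7]],
    [[-289, -103, -97], [33.6, -11.7, 36.7]],
    [[-289, -103, -97], [33.6, -11.7, 36.7]],
    [[-289, -103, -97], [33.6, -11.7, 36.7]],
    [[-289, -103, -97], [33.6, -11.7, 36.7]],
    [[-289, -103, -97], [33.6, -11.7, 36.7]],
    [[-289, -103, -97], [33.6, -11.7, 36.7]],
    [[-289, -103, -97], [33.6, -11.7, 36.7]],
    [[-289, -103, -97], [33.6, -11.7, 36.7]]
  ]
}}

```text
t: 12.72
tool_pos: [0.4106, -0.3056, 0.2213]
ee_rot: [-3.137, -0.0, 0.941]
contact_force: [0.6, 0.1, -1.4]
opening: 0.0244
```

Call:
{"op": "move_arm", "data": {
  "rows": [
    [[0, 0, 0], [0, 0, 0]],
    [[0, 0, 0], [0, 0, 0]]
  ]
}}

```text
t: 12.88
tool_pos: [0.4111, -0.3033, 0.2222]
ee_rot: [-3.137, 0.0, 0.945]
contact_force: [1.3, 0.6, -1.7]
opening: 0.0243
```

Run:
```python
from cell import r
from h import *
w=r.capture("wrist");cv2.imwrite("pics/w4.png",w["pixels"][:,:,::-1])
p,R=cur(r);o=r.get_obs();print(o["t"],p,o["opening"],o["contact_force"])
q=np.array([.4292-.0178,-.3177+.0129,.110]);R1=pose(-36,0)
step(p,R,q,R1,"low"); print(proj(w,(.4292,-.3177,.085)),proj(w,(.4475,-.333,.129)))
```

```text
12.9333 [ 0.41119289 -0.30328335  0.22249294] 0.024653929770553668 [ 0.87252842  0.8285404  -1.92650857]
low shift [-1.1, 1.5, 112.5] turn [-0.2, 0.03, 0.14] rows>= 2.7
[321.62505237 211.92250673] [319.60253858 252.32783801]
```

View pics/w4.png

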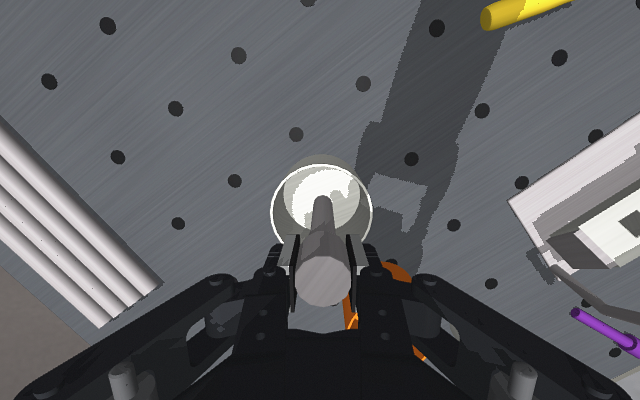

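Call:
{"op": "move_arm", "data": {
  "rows": [
    [[-1, 1, 35], [0, 0, 0]],
    [[-1, 1, 70], [0, 0, 0]],
    [[-1, 1, 100], [0, 0, 0]],
    [[-1, 1, 115], [0, 0, 0]],
    [[-1, 1, 120], [0, 0, 0]],
    [[-1, 1, 123], [0, 0, 0]],
    [[-1, 1, 123], [0, 0, 0]]
  ]
}}

```text
t: 13.52
tool_pos: [0.4113, -0.3059, 0.1007]
ee_rot: [-3.14, 0.001, 0.944]
contact_force: [0.1, -0.7, -1.3]
opening: 0.0247
```

Call:
{"op": "move_arm", "data": {
  "rows": [
    [[0, 0, 1], [0, 0, 0]],
    [[0, 0, 2], [0, 0, 0]],
    [[0, 0, 2], [0, 0, 0]]
  ]
}}

```text
t: 13.77
tool_pos: [0.4113, -0.3066, 0.0992]
ee_rot: [-3.141, 0.002, 0.943]
contact_force: [1.2, -0.0, -2.2]
opening: 0.0245
```

Call:
{"op": "move_arm", "data": {
  "rows": [
    [[0, 0, 1], [0, 0, 0]],
    [[0, 0, 2], [0, 0, 0]],
    [[0, 0, 2], [0, 0, 0]]
  ]
}}

```text
t: 14.02
tool_pos: [0.4111, -0.3065, 0.0968]
ee_rot: [-3.14, 0.001, 0.943]
contact_force: [-0.2, 0.0, 1.7]
opening: 0.0242
```

Just in contact. I'll release and rise.

Call:
{"op": "move_arm", "data": {
  "rows": [
    [[0, 0, 1], [0, 0, 0]],
    [[0, 0, 1], [0, 0, 0]]
  ]
}}

```text
t: 14.18
tool_pos: [0.4115, -0.3069, 0.0967]
ee_rot: [-3.141, 0.002, 0.943]
contact_force: [-0.8, 1.2, 8.3]
opening: 0.0245
```

Call:
{"op": "move_arm", "data": {
  "rows": [
    [[0, 0, -1], [0, 0, 0]],
    [[0, 0, -1], [0, 0, 0]],
    [[0, 0, -1], [0, 0, 0]],
    [[0, 0, -10], [0, 0, 0]],
    [[0, 0, -30], [0, 0, 0]],
    [[0, 0, -60], [0, 0, 0]],
    [[0, 0, -95], [0, 0, 0]],
    [[0, 0, -130], [0, 0, 0]],
    [[0, 0, -130], [0, 0, 0]]
  ],
  "hand": 0.5
}}

```text
t: 14.93
tool_pos: [0.4139, -0.3093, 0.2338]
ee_rot: [3.131, 0.005, 0.943]
contact_force: [0.1, -0.6, 1.4]
opening: 0.0427
```

Run:
```python
from cell import r
from h import *
w=r.capture("wrist");cv2.imwrite("pics/w5.png",w["pixels"][:,:,::-1])
p,R=cur(r);R1=pose(2,35);c=np.array((.593,.045,.126));z=R1[:,2]
print(p,r.get_obs()["t"]);step(p,R,c-.07*z,R1,"pre")
for d in r.cut_out(w,"round_pin_1"):
    y,x=np.nonzero(d["mask"]);print(d["conf"],d["pixel"],x.min(),x.max(),y.min(),y.max(),w["pixels"][d["mask"]].mean(0))
print(proj(w,(.4475,-.333,.129)),proj(w,(.4113,-.3065,.129)))
```

```text
[ 0.41295542 -0.30827137  0.23043624] 14.9833
pre shift [367.1, -93.7, 45.2] turn [-33.4, 11.9, -36.65] rows>= 9.2
0.91 [323.9, 189.8] 309 338 163 207 [182.61488673 178.74757282 180.00323625]
0.9 [609.6, 322.2] 568 639 296 346 [117.02692308  56.08269231 150.74230769]
0.6 [322.5, 232.3] 311 337 207 249 [119.82888889 116.48       117.81111111]
0.21 [588.8, 199.5] 506 639 103 310 [168.85326465 165.64123625 165.91103996]
[323.769579   239.25390894] [324.07178071 192.60385012]
```

The networks see both pins in the tin where projected. Next are the square pins.

Call:
{"op": "move_arm", "data": {
  "rows": [
    [[367, -94, 45], [-33.4, 11.9, -36.6]],
    [[367, -94, 45], [-33.4, 11.9, -36.6]],
    [[367, -94, 45], [-33.4, 11.9, -36.6]],
    [[367, -94, 45], [-33.4, 11.9, -36.6]],
    [[367, -94, 45], [-33.4, 11.9, -36.6]],
    [[367, -94, 45], [-33.4, 11.9, -36.6]],
    [[367, -94, 45], [-33.4, 11.9, -36.6]],
    [[367, -94, 45], [-33.4, 11.9, -36.6]],
    [[367, -94, 45], [-33.4, 11.9, -36.6]],
    [[367, -94, 45], [-33.4, 11.9, -36.6]]
  ]
}}

```text
t: 15.87
tool_pos: [0.5486, 0.0526, 0.1765]
ee_rot: [2.542, -0.011, 1.612]
contact_force: [0.3, -0.9, 0.3]
opening: 0.0428
```

Call:
{"op": "move_arm", "data": {
  "rows": [
    [[0, 0, 0], [0, 0, 0]],
    [[0, 0, 0], [0, 0, 0]],
    [[0, 0, 0], [0, 0, 0]]
  ]
}}

```text
t: 16.12
tool_pos: [0.5499, 0.0452, 0.1792]
ee_rot: [2.538, -0.008, 1.604]
contact_force: [0.6, 0.7, -0.9]
opening: 0.0426
```

Run:
```python
from cell import r
from h import *
w=r.capture("wrist")
p,R=cur(r);R1=pose(2,35);c=np.array((.593,.045,.126));z=R1[:,2]
print(p,r.get_obs()["t"],proj(w,c),proj(w,(.591,.101,.126)));step(p,R,c+.027*z,R1)
for d in r.cut_out(w,"square_pin_1"):
    y,x=np.nonzero(d["mask"]);print(d["conf"],d["pixel"],x.min(),x.max(),y.min(),y.max())
```

```text
[0.55010695 0.044731   0.17958515] 16.1667 [320.56349772 218.11412554] [392.99267393 217.54296799]
 shift [-1.7, 5.0, 95.4] turn [-0.37, -0.28, -0.41] rows>= 2.3
0.92 [390.7, 210.9] 369 415 191 236
0.83 [321.1, 214.0] 301 341 192 237
0.26 [53.7, 259.0] 0 118 180 332
```

Call:
{"op": "move_arm", "data": {
  "rows": [
    [[-1, 3, 25], [0, 0, -0.4]],
    [[-1, 3, 50], [0, 0, -0.4]],
    [[-1, 3, 75], [0, 0, -0.4]],
    [[-1, 3, 94], [0, 0, -0.4]],
    [[-1, 3, 94], [0, 0, -0.4]]
  ]
}}

```text
t: 16.63
tool_pos: [0.6053, 0.0462, 0.1006]
ee_rot: [2.542, -0.005, 1.608]
contact_force: [-0.6, 0.8, 0.3]
opening: 0.0427
```

Call:
{"op": "move_arm", "data": {
  "rows": [
    [[0, 0, 0], [0, 0, 0]],
    [[0, 0, 0], [0, 0, 0]],
    [[0, 0, 0], [0, 0, 0]],
    [[0, 0, 0], [0, 0, 0]]
  ],
  "hand": 0
}}

```text
t: 16.97
tool_pos: [0.6063, 0.0474, 0.1055]
ee_rot: [2.535, -0.004, 1.61]
contact_force: [0.0, -0.0, -1.7]
opening: 0.0293
```

Call:
{"op": "move_arm", "data": {
  "rows": [
    [[0, 0, -10], [0, 0, 0]],
    [[0, 0, -30], [0, 0, 0]],
    [[0, 0, -50], [0, 0, 0]],
    [[0, 0, -75], [0, 0, 0]],
    [[0, 0, -100], [0, 0, 0]],
    [[0, 0, -120], [0, 0, 0]],
    [[0, 0, -120], [0, 0, 0]],
    [[0, 0, -120], [0, 0, 0]]
  ]
}}

```text
t: 17.63
tool_pos: [0.5385, 0.0444, 0.2048]
ee_rot: [2.533, -0.003, 1.61]
contact_force: [0.4, -0.3, -1.8]
opening: 0.0289
```

Run:
```python
from cell import r
from h import *
p,R=cur(r);o=r.get_obs();print(o["t"],p,o["opening"],o["contact_force"],o["q"])
t=r.capture("top");s=r.capture("side")
for c,k in((t,"top"),(s,"side")):
    for d in r.landmark_of(c,"bin")[:2]: print(k,d["conf"],d["pixel"],onz(c,d["pixel"],0))
    for d in r.cut_out(c,"bin")[:1]:
        print(cv2.minAreaRect(np.argwhere(d["mask"])[:,::-1].astype(np.float32)))
```

```text
17.6333 [0.53854875 0.04437168 0.20477943] 0.028876773988953972 [ 0.38657062 -0.27555935 -1.79034085] [-0.23328712 -0.35416432  2.23633941  0.25006119  0.68423634 -1.99036954]
top 0.8 [218.6, 252.5] [0.45503905 0.2847828  0.        ]
((214.81080627441406, 250.6351318359375), (62.636016845703125, 76.938720703125), 9.462322235107422)
side 0.83 [236.0, 187.8] [0.45305373 0.27752041 0.        ]
((236.03570556640625, 179.01417541503906), (51.70478820800781, 74.89464569091797), 85.07289123535156)
```

```bash
cat >> h.py <<'E'
def binp(fx,fy,z,c=(.463,.280),yaw=-8.7):
    a=np.radians(yaw);return np.array([c[0]+fx*np.cos(a)-fy*np.sin(a),c[1]+fx*np.sin(a)+fy*np.cos(a),z])
E
python3 - <<'E'
from cell import r
from h import *
p,R=cur(r);p2=p-R[:,2]*.06
step(p2,R,binp(.005,.028,.160),pose(-8.7,50),"over from retreat")
E
```

```text
over from retreat shift [264.4, -69.7, 64.1] turn [-15.45, -7.61, 7.97] rows>= 6.7
```

Call:
{"op": "move_arm", "data": {
  "rows": [
    [[0, 0, -30], [0, 0, 0]],
    [[0, 0, -60], [0, 0, 0]],
    [[0, 0, -60], [0, 0, 0]]
  ]
}}

```text
t: 18.18
tool_pos: [0.5051, 0.0426, 0.2578]
ee_rot: [2.529, -0.002, 1.611]
contact_force: [1.0, -0.3, 0.3]
opening: 0.0291
```

Call:
{"op": "move_arm", "data": {
  "rows": [
    [[264, -70, 64], [-15.4, -7.6, 8]],
    [[264, -70, 64], [-15.4, -7.6, 8]],
    [[264, -70, 64], [-15.4, -7.6, 8]],
    [[264, -70, 64], [-15.4, -7.6, 8]],
    [[264, -70, 64], [-15.4, -7.6, 8]],
    [[264, -70, 64], [-15.4, -7.6, 8]],
    [[264, -70, 64], [-15.4, -7.6, 8]],
    [[264, -70, 64], [-15.4, -7.6, 8]],
    [[264, -70, 64], [-15.4, -7.6, 8]],
    [[264, -70, 64], [-15.4, -7.6, 8]]
  ]
}}

```text
t: 19.02
tool_pos: [0.4801, 0.2303, 0.1796]
ee_rot: [2.269, -0.0, 1.418]
contact_force: [1.0, -0.5, -1.3]
opening: 0.0291
```

Run:
```python
from cell import r
from h import *
w=r.capture("wrist");im=w["pixels"][:,:,::-1].copy()
for c in [(.1,.075),(.1,-.075),(-.1,-.075),(-.1,.075)]:
    u=proj(w,binp(*c,.055));print(u);cv2.circle(im,tuple(np.int32(u)),3,(0,0,255),-1)
cv2.imwrite("pics/w6.png",im)
p,R=cur(r);o=r.get_obs();print(o["t"],p,o["opening"],o["contact_force"],o["q"])
step(p,R,binp(.005,.028,.160),pose(-8.7,50))
```

```text
[449.87567016 142.81393986]
[293.30562866 142.87212035]
[ 235.62799315 -223.26253586]
[ 699.24141407 -224.03145766]
19.0667 [0.47800489 0.23701045 0.17566443] 0.02900286505522111 [-2.17493534  2.83258125 -1.60459041] [ 0.49518028 -0.2051364   2.30307968 -1.06562437  0.5447947  -0.12253281]
 shift [68.3, -22.4, -1.8] turn [-0.32, -0.44, 0.08] rows>= 1.7
```

View pics/w6.png

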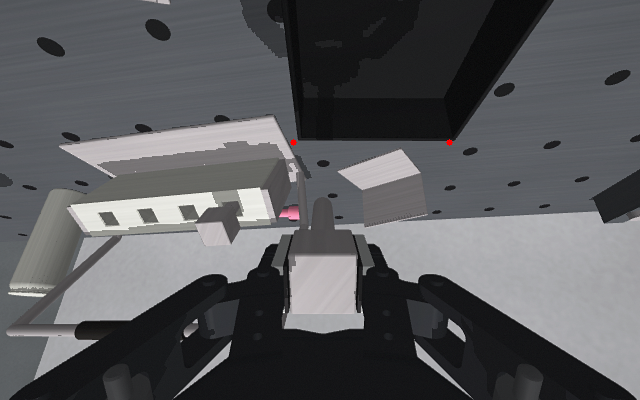

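Predicted far bin corners (293,143) and (450,143) lie on the seen rim, so the bin pose holds. Joint 4 is nearing its limit, so I'll set the pins down diagonally, with the tool turned towards the arm's own plane.

Run:
```python
from cell import r
from h import *
p,R=cur(r);print(r.get_obs()["q"])
step(p,R,binp(.0054,.0217,.150),pose(15,50),"over")
```

```text
[ 0.49518028 -0.2051364   2.30307968 -1.06562437  0.5447947  -0.12253281]
over shift [61.9, -29.8, 4.9] turn [-0.27, 17.68, -15.2] rows>= 3.3
```

Call:
{"op": "move_arm", "data": {
  "rows": [
    [[55, -27, 5], [0, 17.7, -15.2]],
    [[55, -27, 5], [0, 17.7, -15.2]],
    [[55, -27, 5], [0, 17.7, -15.2]],
    [[55, -27, 5], [0, 17.7, -15.2]],
    [[55, -27, 5], [0, 17.7, -15.2]],
    [[55, -27, 5], [0, 17.7, -15.2]],
    [[55, -27, 5], [0, 17.7, -15.2]],
    [[55, -27, 5], [0, 17.7, -15.2]]
  ]
}}

```text
t: 19.73
tool_pos: [0.4755, 0.2857, 0.1562]
ee_rot: [2.271, 0.004, 1.824]
contact_force: [-0.3, -0.6, -1.7]
opening: 0.0291
```

Run:
```python
from cell import r
from h import *
p,R=cur(r);o=r.get_obs();print(o["t"],p,o["q"],o["qvel"],o["contact_force"])
step(p,R,binp(.0054,.0217,.150),pose(15,50),"over")
step(p,R,binp(.0054,.0217,.075),pose(15,50),"low")
```

```text
19.7333 [0.47546136 0.28565938 0.15623862] [ 0.37772543 -0.25463128  2.39038819 -0.61318699  0.16998606 -0.88748827] [ 0.0137884   0.00228302 -0.00698001 -0.01656434 -0.00049175  0.01144384] [-0.29038746 -0.60538558 -1.70885833]
over shift [15.5, -4.7, 4.0] turn [-0.13, 0.51, -0.11] rows>= 0.4
low shift [15.8, -62.0, 52.3] turn [-0.13, 0.51, -0.11] rows>= 2.0
```

Run:
```python
from cell import r
from h import *
p,R=cur(r)
step(p,R,binp(-.0024,.0263,.200),pose(15,0),"up0")
step(p,R,binp(-.0024,.0263,.200),pose(15,-50),"over")
```

```text
up0 shift [22.6, 30.1, -32.3] turn [49.87, 0.43, -0.33] rows>= 7.0
over shift [22.6, 30.1, -32.3] turn [99.87, 0.28, -0.53] rows>= 13.9
```

Call:
{"op": "move_arm", "data": {
  "rows": [
    [[22, 30, -32], [49.9, 0, 0]],
    [[22, 30, -32], [49.9, 0, 0]],
    [[22, 30, -32], [49.9, 0, 0]],
    [[22, 30, -32], [49.9, 0, 0]],
    [[22, 30, -32], [49.9, 0, 0]],
    [[22, 30, -32], [49.9, 0, 0]],
    [[22, 30, -32], [49.9, 0, 0]],
    [[22, 30, -32], [49.9, 0, 0]],
    [[22, 30, -32], [49.9, 0, 0]]
  ]
}}

```text
t: 20.48
tool_pos: [0.4679, 0.3062, 0.1998]
ee_rot: [-3.141, 0.007, 1.823]
contact_force: [0.9, -0.2, -1.7]
opening: 0.0293
```

Call:
{"op": "move_arm", "data": {
  "rows": [
    [[0, 0, 0], [50, 0, 0]],
    [[0, 0, 0], [50, 0, 0]],
    [[0, 0, 0], [50, 0, 0]],
    [[0, 0, 0], [50, 0, 0]],
    [[0, 0, 0], [50, 0, 0]],
    [[0, 0, 0], [50, 0, 0]],
    [[0, 0, 0], [50, 0, 0]],
    [[0, 0, 0], [50, 0, 0]],
    [[0, 0, 0], [50, 0, 0]],
    [[0, 0, 0], [50, 0, 0]]
  ]
}}

```text
t: 21.32
tool_pos: [0.4649, 0.3065, 0.2012]
ee_rot: [-2.275, 0.006, 1.826]
contact_force: [0.2, 0.1, -0.0]
opening: 0.0293
```

Run:
```python
from cell import r
from h import *
p,R=cur(r);o=r.get_obs();print(o["t"],p,o["q"],o["qvel"],o["contact_force"],o["opening"])
step(p,R,binp(-.0024,.0263,.200),pose(15,-50),"over")
step(p,R,binp(-.0024,.0263,.080),pose(15,-50),"low")
```

```text
21.3167 [0.46493182 0.30653485 0.20121846] [ 0.33410635  0.8046784   0.99962264  0.06988243  2.2015241  -1.47372137] [ 0.00196233 -0.0582824  -0.01122632  0.00469826  0.01934588 -0.00311008] [ 0.16083328  0.11129269 -0.0090281 ] 0.0293347845011185
over shift [-0.1, 0.7, 1.1] turn [0.34, -0.08, -0.51] rows>= 0.1
low shift [0.6, 92.2, 78.7] turn [0.34, -0.08, -0.51] rows>= 2.9
```

Call:
{"op": "move_arm", "data": {
  "rows": [
    [[0, 28, 24], [0, 0, 0]],
    [[0, 55, 47], [0, 0, 0]],
    [[0, 77, 66], [0, 0, 0]],
    [[0, 90, 77], [0, 0, 0]],
    [[0, 92, 79], [0, 0, 0]],
    [[0, 92, 79], [0, 0, 0]]
  ]
}}

```text
t: 21.82
tool_pos: [0.4639, 0.3055, 0.0809]
ee_rot: [-2.272, 0.005, 1.826]
contact_force: [1.2, 0.1, -0.6]
opening: 0.0293
```

Call:
{"op": "move_arm", "data": {
  "rows": [
    [[0, 1.5, 1.3], [0, 0, 0]],
    [[0, 3.1, 2.6], [0, 0, 0]],
    [[0, 4.6, 3.9], [0, 0, 0]],
    [[0, 4.6, 3.9], [0, 0, 0]]
  ]
}}

```text
t: 22.15
tool_pos: [0.4644, 0.3053, 0.0739]
ee_rot: [-2.271, 0.005, 1.825]
contact_force: [-0.3, -0.2, -2.2]
opening: 0.0293
```

Call:
{"op": "move_arm", "data": {
  "rows": [
    [[0, 1.5, 1.3], [0, 0, 0]],
    [[0, 2.3, 1.9], [0, 0, 0]],
    [[0, 2.3, 1.9], [0, 0, 0]]
  ]
}}

```text
t: 22.4
tool_pos: [0.4638, 0.3051, 0.0702]
ee_rot: [-2.269, 0.005, 1.825]
contact_force: [0.1, -0.1, -1.5]
opening: 0.0293
```

Call:
{"op": "move_arm", "data": {
  "rows": [
    [[0, 1.5, 1.3], [0, 0, 0]],
    [[0, 1.5, 1.3], [0, 0, 0]],
    [[0, 1.5, 1.3], [0, 0, 0]]
  ]
}}

```text
t: 22.65
tool_pos: [0.4642, 0.3052, 0.0695]
ee_rot: [-2.269, 0.005, 1.825]
contact_force: [2.3, 1.2, 4.9]
opening: 0.0292
```

Call:
{"op": "move_arm", "data": {
  "rows": [
    [[0, 1.5, 1.3], [0, 0, 0]],
    [[0, 1.5, 1.3], [0, 0, 0]],
    [[0, 1.5, 1.3], [0, 0, 0]]
  ]
}}

```text
t: 22.9
tool_pos: [0.4646, 0.3053, 0.0688]
ee_rot: [-2.27, 0.005, 1.825]
contact_force: [2.5, -0.3, 8.7]
opening: 0.0292
```

Call:
{"op": "move_arm", "data": {
  "rows": [
    [[0, 0, 0], [0, 0, 0]],
    [[0, 0, 0], [0, 0, 0]],
    [[0, 0, 0], [0, 0, 0]],
    [[0, 0, 0], [0, 0, 0]],
    [[0, -8, -7], [0, 0, 0]],
    [[0, -31, -26], [0, 0, 0]],
    [[0, -61, -51], [0, 0, 0]],
    [[0, -92, -77], [0, 0, 0]],
    [[0, -115, -96], [0, 0, 0]],
    [[0, -115, -96], [0, 0, 0]]
  ],
  "hand": 0.45
}}

```text
t: 23.73
tool_pos: [0.4656, 0.3067, 0.2243]
ee_rot: [-2.282, 0.004, 1.826]
contact_force: [0.6, 0.2, 2.3]
opening: 0.0387
```

Run:
```python
from cell import r
from h import *
w=r.capture("wrist");s=r.capture("side");t=r.capture("top")
cv2.imwrite("pics/m3.png",np.hstack([cv2.resize(w["pixels"],(480,300)),cv2.resize(s["pixels"][130:230,180:280],(300,300))])[:,:,::-1])
o=r.get_obs();p,R=cur(r);print(o["t"],p,o["q"],o["opening"])
for k in(w,s,t):
  for d in r.cut_out(k,"square_pin_1"): print(d["conf"],d["pixel"],d["mask"].sum())
step(p,R,(.45,.15,.26),pose(2,35),"way")
R1=pose(2,35);z=R1[:,2]
c=np.array((.591,.101,.126));step(np.array((.45,.15,.26)),R1,c-.07*z,R1,"pre from way")
```

```text
23.8833 [0.46319101 0.30572541 0.21633538] [ 0.33332852  0.78867374  0.99611221  0.0720713   2.22535118 -1.47230176] 0.038356369006039774
0.89 [322.2, 304.0] 827
0.84 [9.0, 380.9] 565
0.55 [244.0, 173.2] 367
0.48 [301.5, 189.8] 251
0.31 [329.0, 162.8] 934
0.28 [283.1, 374.3] 357
0.73 [208.7, 245.9] 342
0.57 [279.0, 198.5] 195
way shift [-147.6, -66.3, 12.1] turn [-84.51, 2.1, 13.65] rows>= 12.0
pre from way shift [-53.9, 37.2, 119.6] turn [0.0, 0.0, 0.0] rows>= 3.3
```

View pics/m3.png

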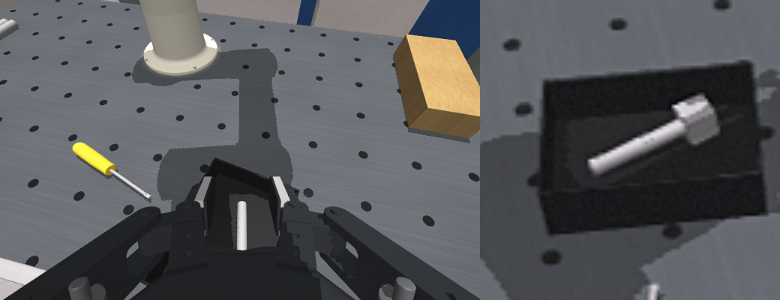

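Square pin 2 lies flat in the bin. Next is the last pin.

Call:
{"op": "move_arm", "data": {
  "rows": [
    [[-20, -10, -20], [-50, 0, 0]],
    [[-20, -10, -20], [-50, 0, 0]],
    [[-20, -10, -20], [-50, 0, 0]],
    [[-20, -10, -20], [-50, 0, 0]],
    [[-20, -10, -20], [-50, 0, 0]],
    [[-20, -10, -20], [-50, 0, 0]],
    [[-20, -10, -20], [-50, 0, 0]],
    [[-20, -10, -20], [-50, 0, 0]]
  ],
  "hand": 0.5
}}

```text
t: 24.7
tool_pos: [0.4716, 0.2879, 0.2342]
ee_rot: [-3.139, 0.005, 1.827]
contact_force: [-0.5, -0.3, -1.1]
opening: 0.0432
```

Run:
```python
from cell import r
from h import *
p,R=cur(r);print(p,r.get_obs()["q"])
R1=pose(2,35);z=R1[:,2];c=np.array((.591,.101,.126));step(p,R,c-.10*z,R1,"pre")
print(c-.1*z)
```

```text
[0.47157068 0.28786191 0.23424493] [ 0.332066    0.10125576  1.65396908 -0.00497475  1.38920991 -1.49381038]
pre shift [-198.3, 12.3, 27.3] turn [-34.96, -3.57, 12.36] rows>= 5.2
[0.5336773  0.09899825 0.2079152 ]
```

Call:
{"op": "move_arm", "data": {
  "rows": [
    [[-198, 12, 27], [-35, -3.6, 12.4]],
    [[-198, 12, 27], [-35, -3.6, 12.4]],
    [[-198, 12, 27], [-35, -3.6, 12.4]],
    [[-198, 12, 27], [-35, -3.6, 12.4]],
    [[-198, 12, 27], [-35, -3.6, 12.4]],
    [[-198, 12, 27], [-35, -3.6, 12.4]],
    [[-198, 12, 27], [-35, -3.6, 12.4]],
    [[-198, 12, 27], [-35, -3.6, 12.4]],
    [[-198, 12, 27], [-35, -3.6, 12.4]]
  ]
}}

```text
t: 25.45
tool_pos: [0.5394, 0.1005, 0.2118]
ee_rot: [2.528, -0.001, 1.605]
contact_force: [0.6, -0.2, 0.6]
opening: 0.0425
```

Run:
```python
from cell import r
from h import *
w=r.capture("wrist")
p,R=cur(r);R1=pose(2,35);c=np.array((.591,.101,.126));z=R1[:,2]
print(p,r.get_obs()["t"],proj(w,c));step(p,R,c+.027*z,R1)
for d in r.cut_out(w,"square_pin_1"):
    y,x=np.nonzero(d["mask"]);print(d["conf"],d["pixel"],x.min(),x.max(),y.min(),y.max())
```

```text
[0.53950386 0.10075375 0.21198177] 25.5 [321.61471451 192.39205322]
 shift [-1.6, -7.6, 126.9] turn [0.22, -0.02, -0.04] rows>= 3.0
0.89 [319.2, 186.9] 305 340 169 210
0.79 [569.3, 43.8] 534 598 0 73
0.64 [519.3, 63.0] 414 639 0 129
```

Call:
{"op": "move_arm", "data": {
  "rows": [
    [[-1, -9, 28], [0, 0, 0]],
    [[-1, -9, 56], [0, 0, 0]],
    [[-1, -9, 82], [0, 0, 0]],
    [[-1, -9, 108], [0, 0, 0]],
    [[-1, -9, 126], [0, 0, 0]],
    [[-1, -9, 126], [0, 0, 0]]
  ]
}}

```text
t: 26.05
tool_pos: [0.6033, 0.1021, 0.0989]
ee_rot: [2.533, -0.001, 1.605]
contact_force: [-1.0, 0.1, -0.4]
opening: 0.043
```

Call:
{"op": "move_arm", "data": {
  "rows": [
    [[0, 0, 0], [0, 0, 0]],
    [[0, 0, 0], [0, 0, 0]],
    [[0, 0, 0], [0, 0, 0]],
    [[0, 0, 0], [0, 0, 0]]
  ],
  "hand": 0
}}

```text
t: 26.38
tool_pos: [0.6036, 0.1014, 0.1037]
ee_rot: [2.526, -0.001, 1.604]
contact_force: [0.4, -0.0, -0.2]
opening: 0.0293
```

Call:
{"op": "move_arm", "data": {
  "rows": [
    [[0, 0, -10], [0, 0, 0]],
    [[0, 0, -30], [0, 0, 0]],
    [[0, 0, -50], [0, 0, 0]],
    [[0, 0, -75], [0, 0, 0]],
    [[0, 0, -100], [0, 0, 0]],
    [[0, 0, -130], [0, 0, 0]],
    [[0, 0, -160], [0, 0, 0]],
    [[0, 0, -160], [0, 0, 0]],
    [[0, 0, -160], [0, 0, 0]]
  ]
}}

```text
t: 27.13
tool_pos: [0.5119, 0.0981, 0.2362]
ee_rot: [2.521, 0.0, 1.604]
contact_force: [-0.4, -0.6, -1.4]
opening: 0.0292
```

Run:
```python
from cell import r
from h import *
p,R=cur(r);o=r.get_obs();print(o["t"],p,o["opening"],o["q"])
step(p,R,binp(.0176,-.0217,.245),pose(15,0),"up0")
```

```text
27.1333 [0.51189959 0.09805866 0.23622495] 0.029247366086881443 [-0.08372408 -0.45881227  2.24811009  0.10057312  0.73768696 -1.74028918]
up0 shift [158.9, -19.0, -24.3] turn [35.38, 4.07, -12.7] rows>= 5.3
```

Call:
{"op": "move_arm", "data": {
  "rows": [
    [[159, -19, -24], [35.4, 4.1, -12.7]],
    [[159, -19, -24], [35.4, 4.1, -12.7]],
    [[159, -19, -24], [35.4, 4.1, -12.7]],
    [[159, -19, -24], [35.4, 4.1, -12.7]],
    [[159, -19, -24], [35.4, 4.1, -12.7]],
    [[159, -19, -24], [35.4, 4.1, -12.7]],
    [[159, -19, -24], [35.4, 4.1, -12.7]],
    [[159, -19, -24], [35.4, 4.1, -12.7]]
  ]
}}

```text
t: 27.8
tool_pos: [0.4767, 0.2559, 0.2399]
ee_rot: [-3.134, -0.002, 1.832]
contact_force: [-1.0, 0.4, -1.3]
opening: 0.0292
```

Call:
{"op": "move_arm", "data": {
  "rows": [
    [[0, 0, 20], [50, 0, 0]],
    [[0, 0, 40], [50, 0, 0]],
    [[0, 0, 40], [50, 0, 0]],
    [[0, 0, 40], [50, 0, 0]],
    [[0, 0, 40], [50, 0, 0]],
    [[0, 0, 40], [50, 0, 0]],
    [[0, 0, 40], [50, 0, 0]],
    [[0, 0, 40], [50, 0, 0]],
    [[0, 0, 40], [50, 0, 0]],
    [[0, 0, 40], [50, 0, 0]]
  ]
}}

```text
t: 28.63
tool_pos: [0.4766, 0.256, 0.203]
ee_rot: [-2.268, -0.002, 1.832]
contact_force: [-0.0, 0.0, -1.3]
opening: 0.0286
```

Run:
```python
from cell import r
from h import *
s=r.capture("side");p,R=cur(r);o=r.get_obs();print(o["t"],p,o["q"],o["contact_force"],o["opening"])
step(p,R,binp(.0176,-.0217,.080),pose(15,-50),"low")
```

```text
28.6833 [0.47680299 0.25618456 0.20434741] [ 0.26666445  0.77377191  1.04376576  0.00639981  2.195892   -1.56584704] [-0.16543757  1.73419706 -0.13412204] 0.02915057506989174
low shift [-0.7, 95.3, 79.8] turn [0.05, -0.08, 0.11] rows>= 3.0
```

Call:
{"op": "move_arm", "data": {
  "rows": [
    [[0, 28, 24], [0, 0, 0]],
    [[0, 55, 47], [0, 0, 0]],
    [[0, 77, 65], [0, 0, 0]],
    [[0, 92, 77], [0, 0, 0]],
    [[0, 95, 80], [0, 0, 0]],
    [[0, 95, 80], [0, 0, 0]]
  ]
}}

```text
t: 29.18
tool_pos: [0.4754, 0.2562, 0.0793]
ee_rot: [-2.265, -0.002, 1.833]
contact_force: [-0.1, 0.3, -1.3]
opening: 0.0292
```

Call:
{"op": "move_arm", "data": {
  "rows": [
    [[0, 1.5, 1.3], [0, 0, 0]],
    [[0, 3.1, 2.6], [0, 0, 0]],
    [[0, 4.6, 3.9], [0, 0, 0]],
    [[0, 4.6, 3.9], [0, 0, 0]]
  ]
}}

```text
t: 29.52
tool_pos: [0.4761, 0.2563, 0.0727]
ee_rot: [-2.265, -0.002, 1.833]
contact_force: [0.5, -0.1, -2.3]
opening: 0.0295
```

Call:
{"op": "move_arm", "data": {
  "rows": [
    [[0, 1.5, 1.3], [0, 0, 0]],
    [[0, 2.3, 1.9], [0, 0, 0]],
    [[0, 2.3, 1.9], [0, 0, 0]]
  ]
}}

```text
t: 29.77
tool_pos: [0.4757, 0.2562, 0.069]
ee_rot: [-2.263, -0.003, 1.833]
contact_force: [0.8, -0.4, -0.3]
opening: 0.029
```

Call:
{"op": "move_arm", "data": {
  "rows": [
    [[0, 1.5, 1.3], [0, 0, 0]],
    [[0, 1.5, 1.3], [0, 0, 0]],
    [[0, 1.5, 1.3], [0, 0, 0]]
  ]
}}

```text
t: 30.02
tool_pos: [0.4759, 0.2562, 0.0684]
ee_rot: [-2.263, -0.003, 1.833]
contact_force: [2.4, 0.7, 5.3]
opening: 0.0293
```

Call:
{"op": "move_arm", "data": {
  "rows": [
    [[0, 0, 0], [0, 0, 0]],
    [[0, 0, 0], [0, 0, 0]],
    [[0, 0, 0], [0, 0, 0]],
    [[0, 0, 0], [0, 0, 0]],
    [[0, -8, -7], [0, 0, 0]],
    [[0, -31, -26], [0, 0, 0]],
    [[0, -61, -51], [0, 0, 0]],
    [[0, -92, -77], [0, 0, 0]],
    [[0, -115, -96], [0, 0, 0]],
    [[0, -115, -96], [0, 0, 0]]
  ],
  "hand": 0.45
}}

```text
t: 30.85
tool_pos: [0.4786, 0.2566, 0.2248]
ee_rot: [-2.276, -0.003, 1.833]
contact_force: [0.4, 0.0, 1.3]
opening: 0.0382
```

Call:
{"op": "move_arm", "data": {
  "rows": [
    [[0, -50, -40], [-45, 0, 0]],
    [[0, -50, -40], [-45, 0, 0]],
    [[0, -50, -40], [-45, 0, 0]],
    [[0, -50, -40], [-45, 0, 0]],
    [[0, -50, -40], [-45, 0, 0]],
    [[0, -50, -40], [-45, 0, 0]],
    [[0, -50, -40], [-45, 0, 0]],
    [[0, -50, -40], [-45, 0, 0]],
    [[0, -50, -40], [-45, 0, 0]]
  ]
}}

```text
t: 31.6
tool_pos: [0.4746, 0.2553, 0.2815]
ee_rot: [-3.049, -0.002, 1.833]
contact_force: [0.2, -0.5, 0.7]
opening: 0.0384
```

Run:
```python
from cell import r
from h import *
s=r.capture("side");t=r.capture("top");w=r.capture("wrist")
a=cv2.resize(s["pixels"][120:400,180:440],None,fx=2,fy=2);b=cv2.resize(t["pixels"][225:315,400:500],(220,198));d=cv2.resize(w["pixels"],(220,138));e=cv2.resize(t["pixels"][60:340,150:510],(220,171))
cv2.imwrite("pics/m4.png",np.hstack([a,np.vstack([b,d,e,np.zeros((a.shape[0]-507,220,3),np.uint8)])])[:,:,::-1])
o=r.get_obs();print(o["t"],o["tool_pos"],o["contact_force"])
for n in("tin","bin"):
  for k in(s,t): print(n,[(d["pixel"],d["conf"]) for d in r.landmark_of(k,n)][:2])
```

```text
31.75 [0.47549544 0.25541773 0.28036568] [ 0.08076253  0.15309389 -0.03374953]
tin [([362.6, 379.2], 0.73), ([276.0, 391.8], 0.63)]
tin [([440.7, 203.7], 0.76), ([442.2, 261.3], 0.62)]
bin [([237.4, 188.0], 0.69)]
bin [([218.1, 251.4], 0.71)]
```

View pics/m4.png

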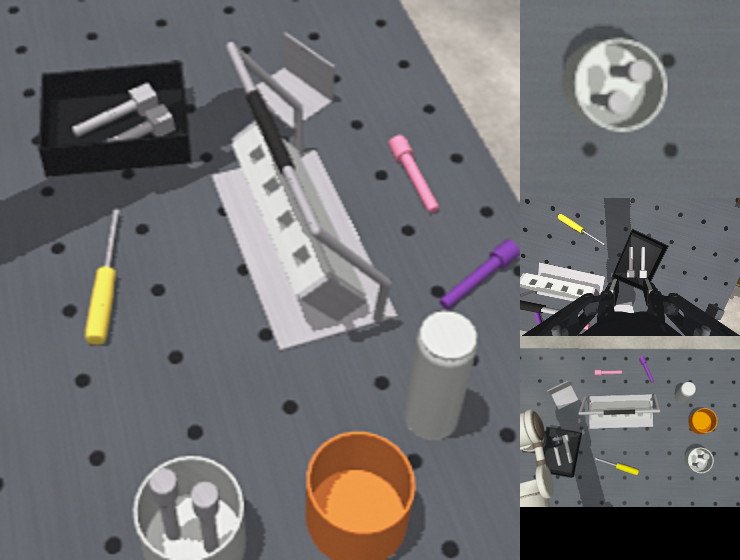

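Both round pins stand upright in the aluminium tin, and both square pins lie in the bin. The rack is empty, nothing else has moved, and the arm is clear.

```bash
python3 -c "
from cell import r
print(r.sign_off())"
```

```text
the job is handed in; nothing more can be done
None
```

The job is done and handed in at about 32 s of the 72 s allowed. I pulled each pin out along its socket, below the handle.

- **Round-headed pins:** both stand foot down in the aluminium tin. I lowered each until it touched the tin's floor before letting go.
- **Square-headed pins:** both lie in the black bin. I set each down foot first at about 50° tilt, and its head then dropped a few centimetres onto the floor when released. The pins lie slightly diagonally, because laying them straight along the bin would have pushed joint 4 towards its limit.

**Last checks:** the final side, top and wrist pictures show:
- two upright round pins in the tin and two square pins lying in the bin, with the rack empty;
- the tin and bin standing within about 2 px of where they started;
- no visible change to the screwdriver, can, angle, orange tin or the pink and purple pins.

The arm was clear, with about 0 N on the tool. The highest force I read was about 14 N, on setting down the first pin, though it was only read at the end of each move.

**Disagreements:**
- The first pin touched the tin floor about 5 mm lower than I had worked out.
- The tin's position differed by about 3 mm between the top and wrist cameras.
- The first tilted approach to the bin ran joint 5 down to its lower limit (0.17 rad). I then tilted the tool the other way.

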